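Set the stirrer's speed and start it

ROBOT

A 6-joint arm with a two-finger parallel gripper is mounted at the origin on the work surface; the furniture and walls round the work are solid. World frame = base frame: x ahead of the robot, y to its left, z up, the work surface at z = 0. Lengths are in m, angles in rad, forces in N, time in s.
With the tool pointing down it reaches from about 0.3 to 0.875 m from the base axis. Payload 6.4 kg.
Tool frame: the origin (TCP) lies between the finger pads; the fingertips stand 25 mm ahead of it and the grasp point (between the pads) lies 6 mm ahead of it; z points along the fingers, y is the line along which they close (so a half turn about z gives the same grasp; the last joint's range is limited). The gripper opens to 85 mm and grips with 20 to 120 N. Pads are 22 mm wide; open, the fingers measure 114 mm over their backs; the gripper's body (76 mm by 85 mm) begins 54 mm behind the grasp point. The pads swing forward as they close: fully open they stand 13 mm farther back than shut.
Start: joints at [-1.321, 0.181, 1.607, -0, 1.354, -0.206], TCP at [0.253, -0.516, 0.256] pointing down, gripper open.
Joint ranges: [-2.99, 2.99], [-0.89, 2.07], [0.3, 2.58], [-1.14, 4.28], [0, 2.63], [-3.12, 3.12]. Speed limits (rad/s): [2.57, 2.57, 3.01, 3.14, 3.14, 3.14].

INTERFACE

Orientations are given as a unit quaternion [w, x, y, z].
In Python, from bench import ctrl gives the robot as it stands.
- The arm moves only by the tool servo_tool, never from a script. Its argument "series" is text: rows parted by semicolons, each of 7 numbers parted by spaces: the gripper command: -1 is fully open, 1 is shut, values between are in proportion, then the shift along the tool's x, y, z in m, then the turn, a rotation vector about the tool's x, y, z in degrees. A call has 1 to 12 rows; each row is the pose to reach, as a shift and turn from the pose commanded when the call began, along the tool's axes at that moment; what a row does not reach only later rows make up. A row lasts 1/12 s, in which the tool goes at most 41.7 mm and 7.16 degrees, less where a joint would pass 70% of its speed; a pose out of reach is approached as far as the arm can. A call with a gripper value outside its range is refused whole. The fingers move at their own pace and stop on an object; the grip force is fixed at half the most. Time passes only in rows, so rows that repeat a pose let the fingers close. It gives the time, the measured TCP pose, the force, the opening and the grip force at its end, in the units of the state.
- ctrl.get_obs(): the state, without advancing time (a new reading comes with each control period).
- ctrl.camera(name): name is "scene" or "side" or "wrist"; returns a dict with "img" (420x560x3 uint8, red, green, blue), "z_map" (420x560 float32, m along the optical axis (not along the pixel's ray), 0 where there is no reading), "fovy" (degrees; the focal length in pixels is half the picture's height over the tangent of half this angle, whatever the lens; pixels are square), "cx", "cy" (the principal point, pixels), "extrinsics" (4x4, takes a point from camera to world coordinates); the wrist camera has in their place "T_tool_cam" (4x4, takes a point from camera to tool coordinates, whose origin is the TCP and whose axes are the flange's). Camera axes: x right, y down, z forward; pixel columns grow to the right and rows downward; lengths in m; the calibration is good to about 2 mm. A picture is of the moment at which its call begins: read the wrist's pose just before it.
- ctrl.hand_in(): hands the job in; it is judged then, once.
The state is a dict: "time_s": time; "q": joint angles; "dq": joint speeds; "joint_efforts": joint torques, N m; "eef_pos": TCP position; "eef_rot": TCP orientation; "wrist_force": force on the tool from outside, world axes, zero at the start; "torque": the same for the moment, N m; "opening": opening from 0.0 (shut) to 1.0 (fully open); "grasp_force": force on a finger pad.
Only numpy, scipy, OpenCV 4.12 (cv2) and the standard library are available. Lean on these libraries where they do the work, as an engineer would, in place of code of your own. Each camera call takes 0.05 s, during which the arm holds its last target. There are 200 camera calls.

TASK

With a fingertip, gently push the lever of the stirrer's speed selector round to speed 5, five clicks clockwise from off, so that it sits in that click; only then press the start button fully down and let it go. Nothing is to be gripped or lifted: leave the jar on the plate and the things standing round the stirrer where they are, and finish clear of everything.

Things in the scene. Friction and masses are not known exactly. Their poses are not given: they have to be found in the camera images.
- stirrer: White magnetic stirrer fixed to the table, 150 mm deep (its x, to the back) by 300 mm wide (its y, to its left). Origin: centre of its underside. Left: a round white plate, radius 55 mm, centred at (0, 85) mm, top 56 mm above the table, with a jar on it. Right (y -150 to 18 mm): a flat grey control deck, top 58 mm above the table, with selector and start button.
- speed_selector (a joint): Selector angle in rad, growing clockwise from above. Seven clicks 0.524 apart: 0 = off (lever points to the stirrer's left, +y), 1.571 = speed 3 (to the back, +x), 2.618 = speed 5, 3.142 = speed 6, the last; stops past the ends. 0.2 to 0.3 N m (6 to 10 N near the lever's end) leaves a click; a little past half-way it snaps into the next. Starts in a click from off to speed 3.
- selector_axis (a point): On the selector's upright axis, 18 mm above the deck (half-way up the lever). Black hub of radius 13 mm, skirt of radius 21 mm and 5 mm high, one lever arm 10 mm thick reaching 42 mm out from the axis, 7 to 29 mm above the deck, white line on top. Scale on the deck round it: a small ring at off, then six bars that grow longer from speed 1 to 6.
- lever_end (a point): Middle of the outer end of the selector's lever, 42 mm from the axis, 18 mm above the deck; the lever points from selector_axis to here.
- start_button_top (a point): Centre of the top of the round white start button (radius 10 mm, in a black collar on the deck, near the front between plate and selector). Pressed straight down it travels 5 mm and springs back; fully down takes 4 N.
- start_button (a joint): Travel of the start button in m: 0 up, 0.005 fully down.
- jar_mid (a point): Centre, half-way up, of the loose open glass jar, 56 mm wide, 52 mm high, standing on the stirrer's plate. Leave alone.
- flask_bottle_mid (a point): Centre of a small loose capped bottle, 38 mm wide, 82 mm high, standing on the table to the right of the stirrer. Leave alone.
- pen_marker_mid (a point): Centre of a loose marker pen, 134 mm long, 13 mm thick, lying on the table in front of the stirrer. Leave alone.
- cup_mid (a point): Centre of a loose small cup, 54 mm wide, 52 mm high, standing on the table to the left of the stirrer. Leave alone.

How it is judged:
On the way, in this order (a step that is already met when the one before it is completed fails the run):
1. the selector sits at speed 5 (value of joint speed_selector between 2.47 and 2.77 rad), for 0.2 s.
2. the start button is pressed down (value of joint start_button above 0.004 m), for 0.05 s.
At the end, for the whole second after the job is handed in: The selector rests in the click of speed 5 (2.618 rad within 0.15), the start button has been pressed and is up again, and the jar (15 mm), bottle, marker and cup (20 mm) are where they were (all of step 1 and value of joint start_button below 0.001 m and distance of jar_mid from where it was at the start of the episode below 0.015 m and distance of each of flask_bottle_mid, pen_marker_mid, cup_mid from where it was at the start of the episode below 0.02 m); the robot touches nothing.
It fails at once if the start button is pressed while the selector is not at speed 5 (value of joint start_button above 0.003 m and (value of joint speed_selector below 2.4 rad or value of joint speed_selector above 2.84 rad)).
It fails at once if the selector is squeezed or leaned on (over 25 N) (contact force between the fingers and speed_selector above 25 N).
It fails at once if the jar is pushed or lifted (distance of jar_mid from where it was at the start of the episode above 0.015 m).
It fails at once if the bottle, marker or cup is pushed or lifted (distance of any of flask_bottle_mid, pen_marker_mid, cup_mid from where it was at the start of the episode above 0.02 m).
It also fails if it takes over 54 s, if anything falls off the work surface, if the arm or the gripper's body presses on something with over 40 N, if the wrist force passes 120 N, or if a joint passes its speed limit or range.

## Working session

There is one attempt and no reset: what is moved stays moved. The work goes in short steps, Python scripts to look and compute and a tool call to move; the robot and the scene stay as the last step left them, time stands still between calls to the robot, and variables do not carry over. Pictures are saved under pics/ and viewed, at most 10 in all, crops included, and the job is handed in when it is done.

Besides the shell and the picture viewer there is one more tool, called after ">>>" as name(argument=value, ...), one argument or row to a line, values as JSON. servo_tool: Moves the arm, as the interface text tells. Its arguments: {"type":"object","properties":{"series":{"type":"string"}},"required":["series"]}

```bash
mkdir -p pics; cat > h.py <<'E'
import numpy as np, cv2
from bench import ctrl
from scipy.spatial.transform import Rotation as R
def cam(n):
    o=ctrl.get_obs(); c=ctrl.camera(n)
    if 'extrinsics' in c: T=np.array(c['extrinsics'])
    else:
        q=o['eef_rot']; A=np.eye(4); A[:3,:3]=R.from_quat([q[1],q[2],q[3],q[0]]).as_matrix(); A[:3,3]=o['eef_pos']; T=A@np.array(c['T_tool_cam'])
    c['T']=T; c['f']=210/np.tan(np.radians(c['fovy'])/2); return c
def save(n,name):
    c=cam(n); cv2.imwrite(f'pics/{name}.png',c['img'][:,:,::-1]); np.savez(f'pics/{name}.npz',img=c['img'],z=c['z_map'],T=c['T'],f=c['f'],cx=c['cx'],cy=c['cy']); return c
def ray(c,u,v): 
    d=np.array([(u-c['cx'])/c['f'],(v-c['cy'])/c['f'],1]); return c['T'][:3,:3]@d, c['T'][:3,3]
def at(c,u,v):
    d,o=ray(c,u,v); return o+d*c['z'][int(round(v)),int(round(u))]
def onz(c,u,v,z):
    d,o=ray(c,u,v); return o+d*(z-o[2])/d[2]
E
python3 - <<'E'
from h import *
print(ctrl.get_obs())
a=save('scene','s1');b=save('side','d1')
for c in(a,b):print(c['T'].round(3),c['f'])
E
```

```text
{'time_s': 0.0, 'q': array([-1.32127550e+00,  1.81507184e-01,  1.60800118e+00,  2.30290235e-05,
        1.35381428e+00, -2.06326920e-01]), 'dq': array([-0.00026777,  0.00195835, -0.00058161,  0.00125717,  0.00044847,
       -0.00018975]), 'joint_efforts': array([-6.52443359e-04, -4.44871151e+01, -3.51339805e+01, -3.72506320e-04,
        9.04677843e-03, -8.80066047e-07]), 'eef_pos': array([ 0.25300853, -0.5157797 ,  0.25540646]), 'eef_rot': array([-8.65033701e-04,  9.74137804e-01,  2.25953072e-01, -7.44001049e-06]), 'wrist_force': array([ 0.42948347,  0.21001504, -0.32666129]), 'torque': array([ 0.04522751,  0.01335007, -0.00789761]), 'grasp_force': 0.0, 'opening': 0.9968919660114306}
[[-0.866 -0.306  0.396  0.078]
 [-0.501  0.534 -0.681  0.773]
 [-0.003 -0.788 -0.616  0.693]
 [ 0.     0.     0.     1.   ]] 543.4547619114004
[[ 0.999 -0.002 -0.038  0.501]
 [ 0.031 -0.516  0.856 -0.641]
 [-0.021 -0.857 -0.515  0.525]
 [ 0.     0.     0.     1.   ]] 460.05183886326716
```

View pics/s1.png

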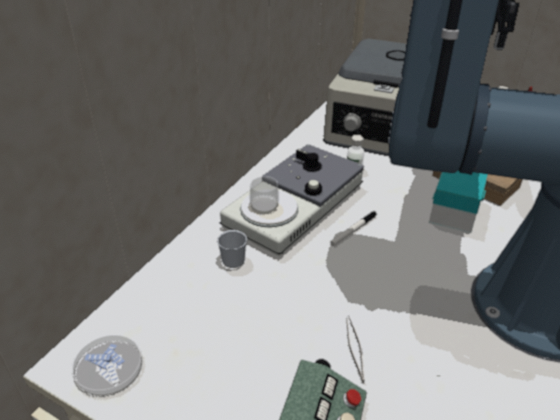

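View pics/d1.png

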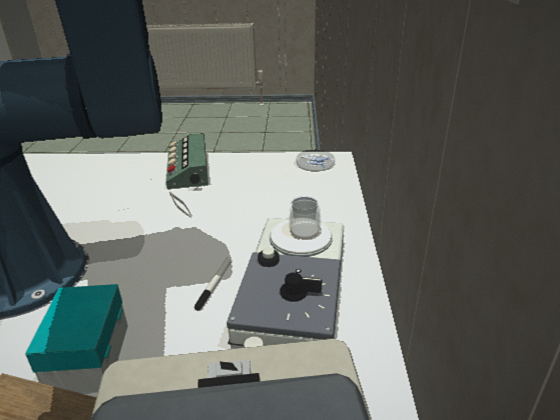

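The scene view shows the stirrer's selector near (310,160) and its button near (313,186). The side view shows the hub at about (293,287), the lever reaching right to about (320,286), the button at (268,254), the jar at (305,215) and the bottle cap at (254,342). I'll enlarge both.

```bash
python3 - <<'E'
from h import *
c=dict(np.load('pics/d1.npz'));d=dict(np.load('pics/s1.npz'))
A=cv2.resize(c['img'][215:350,220:350],None,fx=4,fy=4,interpolation=cv2.INTER_CUBIC)[:, :, ::-1]
cv2.imwrite('pics/dz.png',A)
cv2.imwrite('pics/sz.png',cv2.resize(d['img'][130:250,215:375],None,fx=5,fy=5,interpolation=cv2.INTER_CUBIC)[:, :, ::-1])
E
```

```text
(no output)
```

View pics/dz.png

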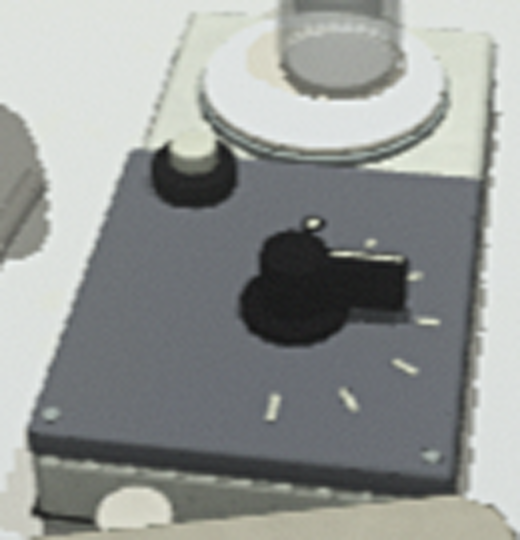

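View pics/sz.png

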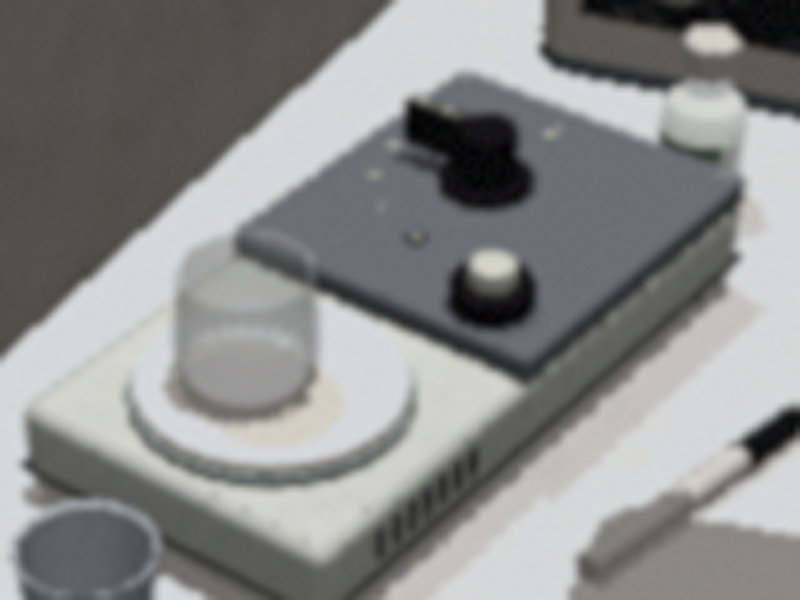

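The side crop shows (crop px) the off ring at (313,222), bars 1–6 at (370,243), (416,275), (428,321), (404,366), (348,400) and (273,407), the lever's end at about (405,258–308), and the button top at (193,143). The scene crop shows the same marks and the button top at (492,263). The lever points roughly to the back.

```bash
python3 - <<'E'
from h import *
from scipy.optimize import least_squares
c=dict(np.load('pics/d1.npz'));d=dict(np.load('pics/s1.npz'))
D=lambda u,v:(220+(u+.5)/4-.5,215+(v+.5)/4-.5); S=lambda u,v:(215+(u+.5)/5-.5,130+(v+.5)/5-.5)
m=[(313,222),(370,243),(416,275),(428,321),(404,366),(348,400),(273,407)]
P=np.array([onz(c,*D(*p),.058) for p in m]); print(P.round(4))
print('deck z',[at(c,*D(*p))[2].round(4) for p in [(120,300),(200,350),(180,420),(300,440)]],[at(d,*S(*p))[2].round(4) for p in[(600,200),(600,280)]])
k=np.arange(7)*np.pi/6
# angle: world direction = yaw + 90deg - sel ; radius linear (bars grow about... )
f=lambda x:np.concatenate([[x[0]+(x[3]+x[4]*i)*np.cos(x[2]+np.pi/2-a)-p[0],x[1]+(x[3]+x[4]*i)*np.sin(x[2]+np.pi/2-a)-p[1]] for i,(a,p) in enumerate(zip(k,P))])
r=least_squares(f,[P[:,0].mean(),P[:,1].mean(),0,.05,0]);x=r.x
print('axis,yaw,r',x.round(4),'res mm',(r.fun*1e3).round(1))
s=[(373,207),(391,145)]
print('scene marks',[onz(d,*S(*p),.058).round(4) for p in[(415,237),(380,207),(373,175),(391,146),(552,131)]])
# lever top line at z .087
for n,cc,F,ps in(('side',c,D,[(405,258),(330,253)]),('scene',d,S,[(412,100),(455,112)])):
    for p in ps:
        q=onz(cc,*F(*p),.087); v=q[:2]-x[:2]; print(n,q.round(4),'r',np.hypot(*v).round(4),'sel',(x[2]+np.pi/2-np.arctan2(v[1],v[0])).round(3))
def tri(u,w):
    a,o=ray(c,*D(*u));b,p=ray(d,*S(*w));a/=np.linalg.norm(a);b/=np.linalg.norm(b)
    t=np.linalg.lstsq(np.c_[a,-b],p-o,rcond=None)[0];A=o+a*t[0];B=p+b*t[1];return ((A+B)/2).round(4),np.linalg.norm(A-B).round(4)
print('button',tri((193,143),(492,263)),at(c,*D(193,143)),at(d,*S(492,263)))
print('hubtop',tri((295,250),(490,132)))
print('lever tip mid',tri((405,283),(410,122)))
print('bottle',at(c,*D(135,505)),'jar',tri((340,60),(247,330)))
print('rot',R.from_quat([.974138,.225953,0,.000865]).as_matrix().round(3))
E
```

```text
[[ 0.5031 -0.0593  0.058 ]
 [ 0.5256 -0.0723  0.058 ]
 [ 0.5427 -0.0914  0.058 ]
 [ 0.5458 -0.1176  0.058 ]
 [ 0.5358 -0.1417  0.058 ]
 [ 0.5151 -0.1591  0.058 ]
 [ 0.4886 -0.1628  0.058 ]]
deck z [np.float64(0.0586), np.float64(0.0593), np.float64(0.0581), np.float64(0.057)] [np.float64(0.0596), np.float64(0.0587)]
axis,yaw,r [ 4.954e-01 -1.107e-01 -1.369e-01  5.030e-02  3.000e-04] res mm [-0.9 -1.6  0.9  1.6 -0.1 -0.1  0.3 -0.2  0.3 -0.6 -0.2  0.4 -0.3  0.5]
scene marks [array([ 0.5043, -0.0623,  0.058 ]), array([ 0.5277, -0.0748,  0.058 ]), array([ 0.5422, -0.0951,  0.058 ]), array([ 0.5466, -0.1194,  0.058 ]), array([ 0.491 , -0.1653,  0.058 ])]
side [ 0.5366 -0.1161  0.087 ] r 0.0415 sel 1.563
side [ 0.5092 -0.1134  0.087 ] r 0.014 sel 1.625
scene [ 0.5348 -0.1153  0.087 ] r 0.0396 sel 1.549
scene [ 0.5144 -0.1157  0.087 ] r 0.0196 sel 1.69
button (array([ 0.4548, -0.034 ,  0.0787]), np.float64(0.001)) [ 0.45442561 -0.0357096   0.07975026] [ 0.45360134 -0.030325    0.08149327]
hubtop (array([ 0.4958, -0.1106,  0.0858]), np.float64(0.0011))
lever tip mid (array([ 0.5365, -0.1164,  0.0751]), np.float64(0.0009))
bottle [ 0.44633961 -0.23127582  0.08251622] jar (array([0.5188, 0.043 , 0.0696]), np.float64(0.0073))
rot [[ 0.898  0.44   0.   ]
 [ 0.44  -0.898 -0.002]
 [-0.     0.002 -1.   ]]
```

```bash
python3 - <<'E'
from h import *
c=dict(np.load('pics/d1.npz'));d=dict(np.load('pics/s1.npz'))
for p in[(230,360),(340,350),(150,365),(110,400),(250,400),(350,400)]: print('side',p,at(c,*p).round(3))
for p in[(335,100),(345,120),(352,70),(370,45),(385,75)]: print('scene',p,at(d,*p).round(3))
for p in[(75,320),(90,290)]: print('box',at(c,*p).round(3))
E
```

```text
side (230, 360) [ 0.433 -0.323  0.154]
side (340, 350) [ 0.546 -0.309  0.154]
side (150, 365) [ 0.354 -0.332  0.156]
side (110, 400) [ 0.338 -0.388  0.178]
side (250, 400) [ 0.461 -0.389  0.181]
side (350, 400) [ 0.546 -0.388  0.181]
scene (335, 100) [ 0.532 -0.294  0.127]
scene (345, 120) [ 0.499 -0.284  0.089]
scene (352, 70) [ 0.521 -0.355  0.179]
scene (370, 45) [ 0.541 -0.515  0.182]
scene (385, 75) [ 0.446 -0.371  0.177]
box [ 0.205 -0.2    0.085]
box [ 0.201 -0.139  0.085]
```

The lever is in speed 3. The axis is at (0.4955, -0.111), the stirrer's yaw is -7.9°, and the appliance top at z=0.18 clears the path. I'll approach with the fingers shut, going to the left of the lever.

>>> servo_tool(
  series="1 0.02 -0.012 -0.02 0 0 -4; 1 0.05 -0.03 -0.02 0 0 -9; 1 0.08 -0.048 -0.02 0 0 -14; 1 0.11 -0.065 -0.02 0 0 -19; 1 0.14 -0.083 -0.02 0 0 -24; 1 0.17 -0.101 -0.02 0 0 -29; 1 0.2 -0.119 -0.02 0 0 -34; 1 0.23 -0.137 -0.02 0 0 -39; 1 0.26 -0.154 -0.02 0 0 -44; 1 0.29 -0.172 -0.02 0 0 -49; 1 0.32 -0.19 -0.02 0 0 -54; 1 0.34 -0.202 -0.02 0 0 -56",
)

```text
time_s: 1.1
eef_pos: [0.4704, -0.1825, 0.276]
eef_rot: [-0.0, 0.752, 0.659, 0.0]
wrist_force: [0.2, -0.0, -0.5]
opening: 0.002
grasp_force: 0.0
```

```bash
cat > st.py <<'E'
from h import *
import sys
o=ctrl.get_obs();q=o['eef_rot'];M=R.from_quat([q[1],q[2],q[3],q[0]]).as_matrix()
print(o['time_s'],o['eef_pos'].round(4),'yaw_y',np.degrees(np.arctan2(M[1,1],M[0,1])).round(2),'F',o['wrist_force'].round(1),o['opening'],'q',o['q'].round(2)); print(M.round(3))
ax=np.array([.4955,-.111])
if len(sys.argv)>3: # theta deg, r, offset
    t=np.radians(float(sys.argv[1]));u=np.array([np.cos(t),np.sin(t)]);n=np.array([-u[1],u[0]])
    g=ax+float(sys.argv[2])*u+float(sys.argv[3])*n; w=np.r_[g,float(sys.argv[4])]-o['eef_pos']; print('target',g,'tool shift',(M.T@w).round(4))
E
python3 st.py -7.85 .036 .031 .2
```

```text
1.1 [ 0.4704 -0.1825  0.276 ] yaw_y -7.54 F [ 0.2 -0.  -0.5] 0.0015853680118776785 q [-0.61  0.    1.76  0.    1.38 -0.47]
[[ 0.131  0.991 -0.   ]
 [ 0.991 -0.131  0.001]
 [ 0.001 -0.    -1.   ]]
target [ 0.53539663 -0.08520738] tool shift [0.1049 0.0517 0.0761]
```

>>> servo_tool(
  series="1 0.02 0.01 0.005 0 0 0; 1 0.05 0.025 0.02 0 0 0; 1 0.08 0.04 0.04 0 0 0; 1 0.1 0.05 0.06 0 0 0; 1 0.105 0.052 0.076 0 0 0; 1 0.105 0.052 0.076 0 0 0; 1 0.105 0.052 0.076 0 0 0",
)

```text
time_s: 1.68
eef_pos: [0.5346, -0.0878, 0.1992]
eef_rot: [-0.001, 0.754, 0.657, -0.001]
wrist_force: [0.4, -0.0, 0.5]
opening: -0.002
grasp_force: 0.0
```

```bash
python3 st.py -7.85 .036 .031 .097; python3 -c "
from h import *
c=save('wrist','w1')
for p in [(.4955,-.111,.087),(.5371,-.1167,.087),(.4548,-.034,.079)]:
    q=np.linalg.inv(c['T'])@np.r_[p,1]; print(p,q[:2]/q[2]*c['f']+[c['cx'],c['cy']])"
```

```text
1.6833 [ 0.5346 -0.0878  0.1992] yaw_y -7.82 F [ 0.4 -0.   0.5] -0.0021919720366876936 q [-0.38  0.17  1.74 -0.    1.23 -0.25]
[[ 0.136  0.991 -0.003]
 [ 0.991 -0.136  0.001]
 [ 0.    -0.003 -1.   ]]
target [ 0.53539663 -0.08520738] tool shift [0.0027 0.0008 0.1022]
(0.4955, -0.111, 0.087) [240.27245372 250.19276715]
(0.5371, -0.1167, 0.087) [290.2465377 250.213454 ]
(0.4548, -0.034, 0.079) [173.75229683 164.51124552]
```

View pics/w1.png

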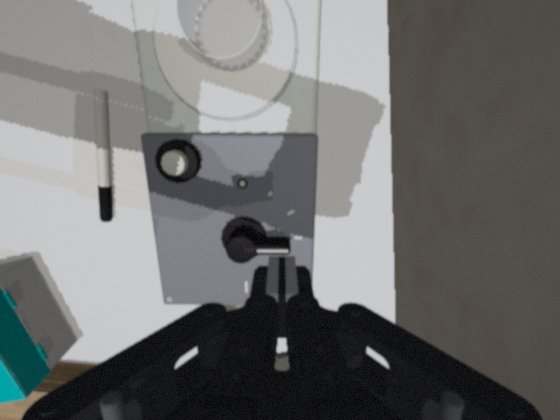

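The lever line lies at row 250, from (255,250) to (290,250), and the button at (174,162). Both match the prediction within 2 px. Descending.

>>> servo_tool(
  series="1 0.003 0.001 0.03 0 0 0; 1 0.003 0.001 0.06 0 0 0; 1 0.003 0.001 0.085 0 0 0; 1 0.003 0.001 0.1 0 0 0; 1 0.003 0.001 0.102 0 0 0; 1 0.003 0.001 0.102 0 0 0; 1 0.003 0.001 0.102 0 0 0",
)

```text
time_s: 2.32
eef_pos: [0.538, -0.0867, 0.1002]
eef_rot: [0.001, 0.754, 0.656, 0.001]
wrist_force: [-0.3, -0.9, -0.6]
opening: 0.002
grasp_force: 0.0
```

```bash
python3 st.py -7.85 .036 .016 .097; python3 - <<'E'
from h import *
# rows in tool axes from start tool pose at theta0=-7.85, r=.036, off=.031, contact offset .016
t0=np.radians(-7.85)
def pos(s,off): # s: lever advance deg cw
    t=t0-np.radians(s);u=np.array([np.cos(t),np.sin(t)]);n=np.array([-u[1],u[0]]);return .036*u+off*n
u=np.array([np.cos(t0),np.sin(t0)]);n=np.array([-u[1],u[0]])
for s in range(0,64,4):
    d=pos(s,.016)-pos(0,.031); print(s,'x %.4f y %.4f turn +%d'%(d@n,d@u,s))
E
```

```text
2.3167 [ 0.538  -0.0867  0.1002] yaw_y -7.94 F [-0.3 -0.9 -0.6] 0.0016773967651254706 q [-0.38  0.31  1.8  -0.    1.03 -0.24]
[[ 0.138  0.99   0.003]
 [ 0.99  -0.138 -0.001]
 [-0.001  0.003 -1.   ]]
target [ 0.53334793 -0.10006682] tool shift [-0.0139 -0.0027  0.0032]
0 x -0.0150 y -0.0000 turn +0
4 x -0.0176 y 0.0010 turn +4
8 x -0.0202 y 0.0019 turn +8
12 x -0.0228 y 0.0025 turn +12
16 x -0.0255 y 0.0030 turn +16
20 x -0.0283 y 0.0033 turn +20
24 x -0.0310 y 0.0034 turn +24
28 x -0.0338 y 0.0033 turn +28
32 x -0.0365 y 0.0030 turn +32
36 x -0.0392 y 0.0025 turn +36
40 x -0.0419 y 0.0019 turn +40
44 x -0.0445 y 0.0010 turn +44
48 x -0.0470 y -0.0000 turn +48
52 x -0.0495 y -0.0012 turn +52
56 x -0.0519 y -0.0026 turn +56
60 x -0.0542 y -0.0041 turn +60
```

>>> servo_tool(
  series="1 -0.004 -0.001 0.002 0 0 0; 1 -0.008 -0.002 0.003 0 0 0; 1 -0.012 -0.003 0.003 0 0 0; 1 -0.014 -0.003 0.003 0 0 0; 1 -0.015 -0.002 0.003 0 0 2; 1 -0.0165 -0.002 0.003 0 0 4; 1 -0.018 -0.0015 0.003 0 0 6; 1 -0.019 -0.001 0.003 0 0 8; 1 -0.02 -0.001 0.003 0 0 9; 1 -0.0205 -0.001 0.003 0 0 10; 1 -0.021 -0.0005 0.003 0 0 11; 1 -0.022 -0.0005 0.003 0 0 12",
)

```text
time_s: 3.32
eef_pos: [0.534, -0.1062, 0.0958]
eef_rot: [-0.0, 0.819, 0.574, 0.001]
wrist_force: [3.2, 2.7, 0.6]
opening: 0.003
grasp_force: 1.8
```

```bash
python3 st.py -19.85 .036 .016 .097
```

```text
3.3167 [ 0.534  -0.1062  0.0958] yaw_y -19.94 F [3.2 2.7 0.6] 0.002665631323195128 q [-0.42  0.32  1.8   0.    1.02 -0.07]
[[ 0.341  0.94   0.002]
 [ 0.94  -0.341  0.002]
 [ 0.002  0.001 -1.   ]]
target [ 0.53479399 -0.10817476] tool shift [-0.0016  0.0014 -0.0012]
```

>>> servo_tool(
  series="1 -0.001 0.0005 0 0 0 1; 1 -0.002 0.001 0 0 0 2; 1 -0.003 0.001 0 0 0 3; 1 -0.004 0.0015 0 0 0 4; 1 -0.005 0.002 0 0 0 5; 1 -0.0055 0.002 0 0 0 6; 1 -0.006 0.0025 0 0 0 7; 1 -0.0065 0.003 0 0 0 8; 1 -0.0065 0.003 0 0 0 8",
)

```text
time_s: 4.07
eef_pos: [0.5339, -0.1147, 0.0952]
eef_rot: [0.0, 0.857, 0.515, -0.0]
wrist_force: [0.2, -0.1, 0.6]
opening: -0.003
grasp_force: 0.0
```

```bash
python3 st.py -37.85 .036 .016 .097; python3 -c "
from h import *
c=save('wrist','w2'); d=save('side','d2')
A=np.hstack([cv2.resize(c['img'][140:340,180:380],None,fx=2,fy=2),cv2.resize(d['img'][240:340,225:325],None,fx=4,fy=4)])
cv2.imwrite('pics/m2.png',A[:,:,::-1])"
```

```text
4.0667 [ 0.5339 -0.1147  0.0952] yaw_y -27.97 F [ 0.2 -0.1  0.6] -0.002674042745460352 q [-0.43  0.32  1.8  -0.    1.02  0.06]
[[ 0.469  0.883 -0.   ]
 [ 0.883 -0.469 -0.   ]
 [-0.    -0.    -1.   ]]
target [ 0.53374386 -0.12045555] tool shift [-0.0052  0.0026 -0.0018]
```

View pics/m2.png

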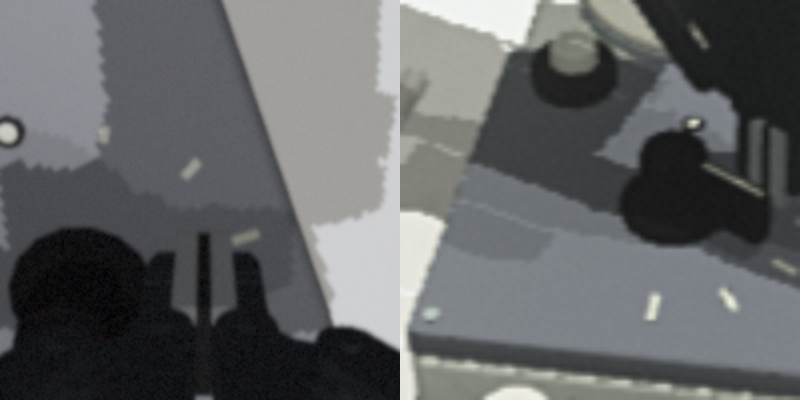

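The selector snapped to speed 4. In the right-hand panel the lever's line runs (700,165)–(765,195) toward bar 4 at (783,268), and the force is zero. On to 5.

>>> servo_tool(
  series="1 -0.001 0.0005 0 0 0 2; 1 -0.002 0.001 0 0 0 4; 1 -0.003 0.002 0 0 0 6; 1 -0.004 0.0025 0 0 0 8; 1 -0.005 0.0025 0 0 0 10; 1 -0.007 0.003 0 0 0 12; 1 -0.008 0.003 0 0 0 14; 1 -0.0095 0.0035 0 0 0 16; 1 -0.011 0.0035 0 0 0 18; 1 -0.0125 0.0035 0 0 0 20; 1 -0.0135 0.004 0 0 0 22; 1 -0.014 0.004 0 0 0 23",
)

```text
time_s: 5.17
eef_pos: [0.5316, -0.1276, 0.0954]
eef_rot: [-0.001, 0.943, 0.334, 0.001]
wrist_force: [4.4, 5.7, -0.3]
opening: 0.001
grasp_force: 3.2
```

```bash
python3 st.py -57.85 .036 .016 .097
```

```text
5.1667 [ 0.5316 -0.1276  0.0954] yaw_y -50.98 F [ 4.4  5.7 -0.3] 0.0012691994254500007 q [-0.45  0.32  1.8   0.    1.02  0.43]
[[ 0.777  0.63   0.002]
 [ 0.63  -0.777  0.002]
 [ 0.002 -0.    -1.   ]]
target [ 0.52820348 -0.13296548] tool shift [-0.0061  0.002  -0.0016]
```

>>> servo_tool(
  series="1 -0.0005 0 0 0 0 1; 1 -0.001 0.0005 0 0 0 2; 1 -0.0015 0.0005 0 0 0 2; 1 -0.002 0.001 0 0 0 3; 1 -0.0025 0.001 0 0 0 3; 1 -0.003 0.001 0 0 0 4; 1 -0.0035 0.001 0 0 0 4; 1 -0.004 0.0015 0 0 0 5; 1 -0.004 0.0015 0 0 0 5; 1 -0.004 0.0015 0 0 0 5",
)

```text
time_s: 6.0
eef_pos: [0.5287, -0.1325, 0.0953]
eef_rot: [0.0, 0.956, 0.293, -0.0]
wrist_force: [0.4, -0.5, -0.2]
opening: -0.002
grasp_force: 0.0
```

It snapped again and the force is zero. Backing off and lifting, then I'll check.

>>> servo_tool(
  series="1 0.005 0 0 0 0 0; 1 0.012 0 0 0 0 0; 1 0.018 0 0 0 0 0; 1 0.02 0 -0.01 0 0 0; 1 0.02 0 -0.04 0 0 0; 1 0.02 0 -0.07 0 0 0; 1 0.02 0 -0.09 0 0 0; 1 0.02 0 -0.09 0 0 0; 1 0.02 0 -0.09 0 0 0",
)

```text
time_s: 6.75
eef_pos: [0.5465, -0.1213, 0.1875]
eef_rot: [0.001, 0.956, 0.294, 0.001]
wrist_force: [-0.5, 0.4, -0.6]
opening: 0.002
grasp_force: 0.0
```

```bash
python3 - <<'E'
from h import *
d=save('side','d3')
cv2.imwrite('pics/m3.png',cv2.resize(d['img'][215:350,220:350],None,fx=4,fy=4,interpolation=cv2.INTER_CUBIC)[:,:,::-1])
o=ctrl.get_obs();q=o['eef_rot'];M=R.from_quat([q[1],q[2],q[3],q[0]]).as_matrix()
print(o['eef_pos'],M.round(3)); print('to above button', (M.T@(np.array([.4548,-.0345,.13])-o['eef_pos'])).round(4))
E
```

```text
[ 0.54551845 -0.12090884  0.1858016 ] [[ 0.828  0.561  0.001]
 [ 0.561 -0.828 -0.   ]
 [ 0.     0.001 -1.   ]]
to above button [-0.0266 -0.1225  0.0557]
```

View pics/m3.png

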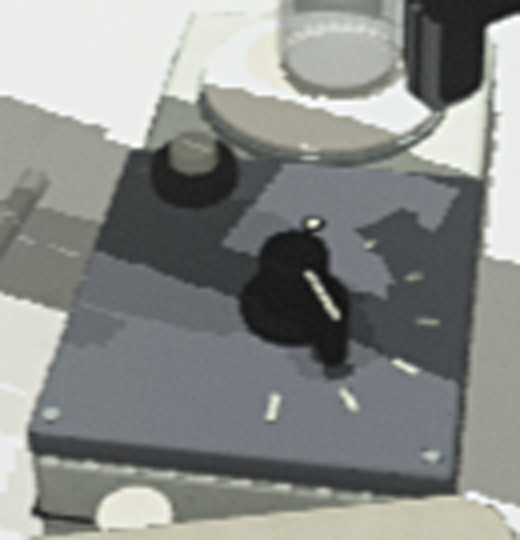

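The lever points at bar 5 (348,400), with its line running (307,272)–(338,318), so it sits in speed 5. The button top is at (193,150), unmoved. Now going above the button.

>>> servo_tool(
  series="1 -0.006 -0.03 0 0 0 0; 1 -0.012 -0.06 0 0 0 0; 1 -0.02 -0.09 0 0 0 0; 1 -0.025 -0.115 0.01 0 0 0; 1 -0.027 -0.122 0.03 0 0 0; 1 -0.027 -0.122 0.05 0 0 0; 1 -0.027 -0.122 0.056 0 0 0; 1 -0.027 -0.122 0.056 0 0 0; 1 -0.027 -0.122 0.056 0 0 0",
)

```text
time_s: 7.55
eef_pos: [0.4543, -0.0353, 0.129]
eef_rot: [-0.001, 0.956, 0.293, -0.001]
wrist_force: [1.1, -0.0, 0.5]
opening: -0.002
grasp_force: 0.0
```

```bash
python3 st.py
```

```text
7.55 [ 0.4543 -0.0353  0.129 ] yaw_y -55.9 F [ 1.1 -0.   0.5] -0.0019435169616259138 q [-0.34  0.08  2.01 -0.    1.06  0.64]
[[ 0.828  0.561 -0.002]
 [ 0.561 -0.828  0.001]
 [-0.001 -0.001 -1.   ]]
```

>>> servo_tool(
  series="1 0 0 0.01 0 0 0; 1 0 0 0.018 0 0 0; 1 0 0 0.022 0 0 0; 1 0 0 0.024 0 0 0; 1 0 0 0.025 0 0 0; 1 0 0 0.026 0 0 0; 1 0 0 0.027 0 0 0; 1 0 0 0.028 0 0 0; 1 0 0 0.028 0 0 0",
)

```text
time_s: 8.3
eef_pos: [0.4546, -0.0353, 0.1014]
eef_rot: [0.0, 0.956, 0.293, 0.0]
wrist_force: [-1.8, -0.8, 2.2]
opening: 0.0
grasp_force: 1.2
```

>>> servo_tool(
  series="1 0 0 0.001 0 0 0; 1 0 0 0.002 0 0 0; 1 0 0 0.003 0 0 0; 1 0 0 0.003 0 0 0; 1 0 0 0.003 0 0 0; 1 0 0 0.003 0 0 0",
)

```text
time_s: 8.8
eef_pos: [0.4548, -0.0353, 0.099]
eef_rot: [0.0, 0.956, 0.293, 0.0]
wrist_force: [-4.0, 1.1, 10.3]
opening: -0.001
grasp_force: 4.7
```

>>> servo_tool(
  series="1 0 0 0.001 0 0 0; 1 0 0 0.001 0 0 0; 1 0 0 0.001 0 0 0",
)

```text
time_s: 9.05
eef_pos: [0.4548, -0.0354, 0.0987]
eef_rot: [0.0, 0.956, 0.293, 0.0]
wrist_force: [-6.6, 1.4, 18.9]
opening: -0.003
grasp_force: 9.4
```

>>> servo_tool(
  series="1 0 0 -0.003 0 0 0; 1 0 0 -0.01 0 0 0; 1 0 0 -0.03 0 0 0; 1 0 0 -0.06 0 0 0; 1 0 0 -0.09 0 0 0; 1 -0.03 0 -0.12 0 0 0; 1 -0.06 0 -0.13 0 0 0; 1 -0.09 0 -0.13 0 0 0; 1 -0.1 0 -0.13 0 0 0; 1 -0.1 0 -0.13 0 0 0; 1 -0.1 0 -0.13 0 0 0",
)

```text
time_s: 9.97
eef_pos: [0.3719, -0.0915, 0.2274]
eef_rot: [0.0, 0.956, 0.292, 0.001]
wrist_force: [-0.2, 0.2, -0.0]
opening: 0.003
grasp_force: 0.0
```

```bash
python3 - <<'E'
from h import *
d=save('side','d4')
cv2.imwrite('pics/m4.png',cv2.resize(d['img'][180:350,180:350],None,fx=3.5,fy=3.5,interpolation=cv2.INTER_CUBIC)[:,:,::-1])
E
```

```text
(no output)
```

View pics/m4.png

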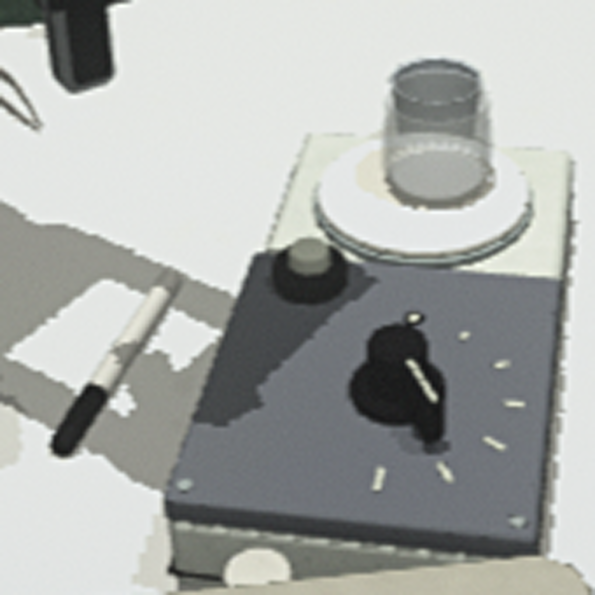

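The lever is still at bar 5 (445,470), the button is up again at (308,252), and the jar and marker haven't moved. The press hit a hard stop after about 5 mm, with 10–19 N, so the button went fully down. The arm is clear.

```bash
python3 -c "
from bench import ctrl
print(ctrl.hand_in())"
```

```text
the job is handed in; nothing more can be done
None
```

I pushed the selector from speed 3 to speed 5, pressed the start button to its stop and let it go, left everything else untouched as far as the pictures show, and handed the job in; no verdict came back.

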